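# Run a circuit board into the guarded test press and hold it on its probes

## Task

Push the blue plate so that the shuttle carries its circuit board fully home into the test press. Then reach down through the yellow guard window with the fingertips and press the red lever pad fully down, so that the press holds the board on its test probes, and finish still holding it down. Touch neither the guard nor the board, do not press the lever before the shuttle is home, and leave the other things on the bench alone.

Things in the scene. Friction and masses are not known exactly. Their poses are not given: they have to be found in the camera images.
- press: Lever press for testing circuit boards, fixed to the bench. Origin on the bench under the ram; x from the operator to the column, y along the slide track to the loading side (robot's left), z up. Base 14 mm high, x -160 to 90 mm, y -75 to 75; track plate x -48 to 48 out to y 160. Dark head behind the window, 154 mm high, x -22 to 86, y -26 to 26.
- guard: Guard of the press: clear panels, aluminium posts and a yellow window frame as roof. Must not be touched. Origin and axes as the press. Window part: x -154 to -46 mm, y -62 to 62, 14 to 146 mm high (screw heads 2 mm more). Behind it side panels at y = +58 and -58 run to x 54, 146 mm high; the one at +58 is open below 70 mm for the shuttle.
- window (a point): Centre of the window, level with the top of the yellow frame, 146 mm above the bench and 100 mm in front of the press origin. Axes as the press. Opening 64 mm along x, 80 mm along y; frame 4 mm thick, 22 mm wide. The red pad lies under its middle.
- palm_pad: Red pad at the end of the lever, 30 mm (x) by 44 mm (y), 9 mm thick, under the window; origin at the centre of its upper face, axes as the press but tilting with the lever. Upper face 134 mm above the bench at rest (12 mm below the frame's top), about 112 mm fully down.
- lever (a joint): Angle of the lever, rad: 0 at rest (up), 0.155 fully down on its stop. The pad is 145 mm from the pivot and goes almost straight down, 22 mm in all. A spring lifts it; at the pad it takes about 1 N to start and about 6 N to hold it down on the board.
- push_face (a point): Centre of the outer (+y) face of the shuttle's upright blue push plate, 46 mm above the bench. The plate is 56 mm wide (x), 42 mm tall (from 21 to 63 mm above the bench), 8 mm thick. Axes as the press: push it along -y. When the shuttle is home this face is 125 mm from the press origin along y, 63 mm outside the guard.
- shuttle (a joint): Travel of the shuttle, m: 0 fully out (loading position), 0.105 fully home under the ram, on a hard stop. It slides along the press's -y with about 2.5 N of friction and stays where it is left.
- board: Green circuit board 60 x 72 x 3 mm, 50 g, lying loose in the nest of the shuttle between dark fences as high as itself; origin at the centre of its underside. Its centre is under the ram when the shuttle is home.
- nest (a joint): Downward travel of the sprung nest plate under the board, m: 0 up, about 0.0045 when the lever is fully down with the board under the ram.
- spare_board: A second green board of the same size lying on the bench, to be left alone; origin at the centre of its underside.
- tape: Roll of amber tape, 62 mm across, 12 mm high, to be left alone.
- side_cutters: Red-handled cutters, 119 mm long, 11 mm high, to be left alone.
- brush: Black brush, 151 mm long, 12 mm high, to be left alone.
- flux: Small bottle with a black nozzle, 34 mm across, 96 mm high, to be left alone.
- solder: Blue and silver reel of solder wire, 56 mm across, 36 mm high, to be left alone.
There are look-alikes about, which are no part of the job. Leave any purple look-alike of the board alone.

How it is judged (in metres and radians):
On the way, in this order (a step that is already met when the one before it is completed fails the run):
1. the shuttle is pushed fully home with the lever still up and the board in its nest (value of joint shuttle above 0.102 m and value of joint lever below 0.03 rad and x of board in the frame of press between -0.005 and 0.005 m and y of board in the frame of press between -0.006 and 0.006 m), for 0.2 s.
2. the lever is pressed fully down and the ram has pushed the board and its nest plate down onto the probes (value of joint lever above 0.14 rad and value of joint nest above 0.003 m), for 0.2 s.
At the end, for the whole second after the job is handed in: The shuttle is home within 3 mm, the board lies flat under the ram (within 5 mm along x and 6 mm along y), the lever is down past 0.140 of its 0.155 rad, the nest plate is down by more than 3 mm, and the fingers still press on the red pad with more than 1 N (all of step 2 and value of joint shuttle above 0.102 m and contact force between the fingers and palm_pad above 1 N and x of board in the frame of press between -0.005 and 0.005 m and y of board in the frame of press between -0.006 and 0.006 m and angle between board's own z axis and vertical below 0.06 rad); the arm keeps its last pose, push and grip.
It fails at once if the guard is touched by the robot (contact force between any of the fingers, the arm and guard above 0.3 N).
It fails at once if the circuit board is touched by the robot (contact force between any of the fingers, the arm and board above 0.3 N).
It fails at once if the board comes up out of its nest (z of board in the frame of press above 0.047 m).
It fails at once if the lever is pressed while the shuttle is not home (value of joint lever above 0.06 rad and value of joint shuttle below 0.1 m).
It fails at once if one of the other things on the bench is moved (distance of any of spare_board, tape, side_cutters, brush, flux, solder from where it was at the start of the episode above 0.02 m).
It also fails if it takes over 48 s, if anything falls off the work surface, if the arm or the gripper's body presses on something with over 40 N, if the wrist force passes 120 N, or if a joint passes its speed limit or range.

## Robot

A 6-joint arm with a two-finger parallel gripper is mounted at the origin on a cart in front of the work surface, level with it; the furniture and walls round the work are solid. World frame = base frame: x ahead of the robot, y to its left, z up, the work surface at z = 0. Lengths are in mm, angles in rad, forces in N, time in s.
With the tool pointing down it reaches from about 275 to 750 mm from the base axis. Payload 10.2 kg.
Tool frame: the origin (TCP) lies midway between the tips of the shut fingers; the grasp point (between the pads) lies grip_depth behind it (grip_depth is the distance from the TCP to the grasp point, in mm); z points along the fingers, y is the line along which they close (so a half turn about z gives the same grasp; the last joint's range is limited). The gripper opens to 85 mm and grips with 20 to 120 N. Pads are 22 mm wide; open, the fingers measure 114 mm over their backs; the gripper's body (76 mm by 85 mm) begins 54 mm behind the grasp point. The pads swing forward as they close: fully open they stand 13 mm farther back than shut.
Start: joints at [-1.398, 0.313, 1.498, -0, 1.331, -0.223], TCP at [202.4, -484.423, 231.294] pointing down, gripper open.
Joint ranges: [-2.94, 2.94], [-0.97, 2.17], [0.19, 2.56], [-1.23, 4.37], [0.02, 3.11], [-2.88, 2.88]. Speed limits (rad/s): [2.39, 2.39, 3.01, 3.14, 3.14, 3.14].

## Interface

Orientations are given as a unit quaternion [w, x, y, z].
In Python, from rig import * gives the robot as it stands.
- The arm moves only by the tool servo_tool, never from a script. Its argument "commands" is a list of rows, each a list of 3 entries, a list of its own where there are three numbers: the gripper command: -1 is fully open, 1 is shut, values between are in proportion, then the shift along the tool's x, y, z in m, then the turn, a rotation vector about the tool's x, y, z in units of 6 degrees (1.0 is 6 degrees). In form: [[grip, [dx, dy, dz], [ax, ay, az]], ...]. A call has 1 to 10 rows; each row shifts and turns the commanded pose from where the row before left it, along the tool's axes as they then stand; what a row does not reach is not made up. A row lasts 1/12 s, in which the tool goes at most 41.7 mm and 7.16 degrees, less where a joint would pass 70% of its speed; a pose out of reach is approached as far as the arm can. A call is refused whole if a number of a shift passes 0.0417 or a number of a turn 1, either way. A call with a gripper value outside its range is refused whole. The fingers move at their own pace and stop on an object; "squeeze" is the grip in N (left out, the last holds). Time passes only in rows, so rows that do not move let the fingers close. It gives the time, the measured TCP pose, the force, the opening and the grip force at its end, in the units of the state.
- sense(): the state, without advancing time (a new reading comes with each control period).
- capture(name): name is "scene" or "top"; returns a dict with "pixels" (480x640x3 uint8, red, green, blue), "z_map" (480x640 float32, mm along the optical axis (not along the pixel's ray), 0 where there is no reading), "fx", "fy", "cx", "cy" (pixels), "rvec" (rotation vector, rad) and "tvec" (3), from world to camera coordinates, as OpenCV has them. Camera axes: x right, y down, z forward; pixel columns grow to the right and rows downward; lengths in mm; the calibration is good to about 2 mm. A picture is of the moment at which its call begins.
- finish_job(): hands the job in; it is judged then, once.
The state is a dict: "time_s": time; "joints": joint angles; "dq": joint speeds; "tau": joint torques, N m; "eef_pos": TCP position; "ee_rot": TCP orientation; "force": force on the tool from outside, world axes, zero at the start; "wrist_torque": the same for the moment, N m; "grip_width": opening from 0.0 (shut) to 1.0 (fully open); "grip_force": force on a finger pad.
Only numpy, scipy, OpenCV 4.12 (cv2) and the standard library are available. Lean on these libraries where they do the work, as an engineer would, in place of code of your own. Each camera call takes 0.05 s, during which the arm holds its last target. There are 200 camera calls.

## Working session

There is one attempt and no reset: what is moved stays moved. The work goes in short steps, Python scripts to look and compute and a tool call to move; the robot and the scene stay as the last step left them, time stands still between calls to the robot, and variables do not carry over. Pictures are saved under pics/ and viewed, at most 10 in all, crops included, and the job is handed in when it is done.

Besides the shell and the picture viewer there is one more tool, called after "Emit:" as name(argument=value, ...) on one line, values as JSON. servo_tool: Moves the arm, as the interface text tells. Its arguments: {"type":"object","properties":{"commands":{"type":"array"},"squeeze":{"type":"number"}},"required":["commands"]}

```bash
mkdir -p pics; cat > h.py <<'E'
from rig import *
import numpy as np, cv2
def cap(n,f=None):
    c=capture(n)
    if f: cv2.imwrite('pics/'+f,c['pixels'][:,:,::-1])
    return c
def pts(c):
    z=c['z_map'].astype(float);v,u=np.mgrid[:480,:640]
    P=np.stack([(u-c['cx'])/c['fx']*z,(v-c['cy'])/c['fy']*z,z],-1)
    R=cv2.Rodrigues(np.array(c['rvec'],float))[0]
    W=(P-np.array(c['tvec']).ravel())@R
    W[z==0]=np.nan
    return W
E
python3 - <<'E'
from h import *
import pickle
d={n:cap(n,n+'0.png') for n in('scene','top')}
pickle.dump(d,open('d0.pkl','wb'))
for n in d:
    c=d[n];R=cv2.Rodrigues(np.array(c['rvec'],float))[0];print(n,c['fx'],-R.T@np.array(c['tvec']).ravel(),R[2])
print(sense())
E
```

```text
scene 501.6928871607681 [ 80.40837442 667.48670145 864.59325743] [ 0.45869907 -0.51601567 -0.72341067]
top 572.0217923854526 [ 382.77309142  104.02530239 1454.07264306] [ 0.1404141   0.00213177 -0.99009057]
{'time_s': 0.1, 'joints': array([-1.39838749e+00,  3.13361319e-01,  1.49835268e+00, -9.06582581e-06,
        1.33096860e+00, -2.23413720e-01]), 'dq': array([ 0.00233969,  0.00089976, -0.00107039,  0.00121231,  0.00101567,
        0.00087863]), 'tau': array([ 2.13878928e-03, -4.12902224e+01, -2.60140800e+01, -2.36437663e-04,
        3.04632107e-03,  4.47867919e-06]), 'eef_pos': array([ 202.36407118, -484.19267979,  230.81221426]), 'ee_rot': array([-5.44910734e-04,  9.80479047e-01,  1.96622843e-01,  9.49554615e-06]), 'force': array([ 0.10215685,  0.11306382, -0.61869617]), 'wrist_torque': array([-0.03396371,  0.04192265,  0.00279356]), 'grip_force': 0.0, 'grip_width': 1.0039119233714644}
```

View pics/scene0.png

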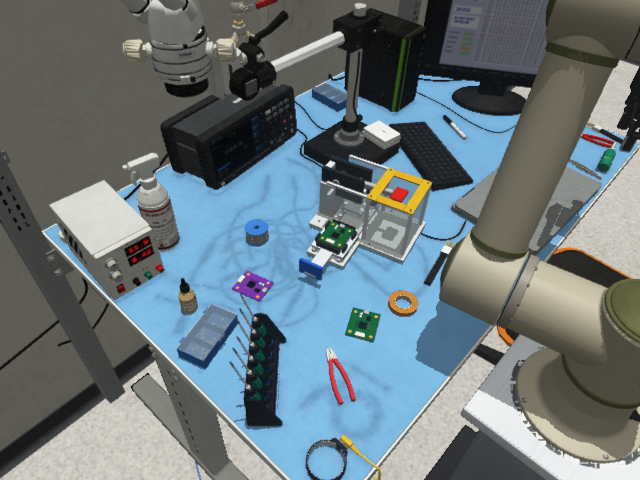

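View pics/top0.png

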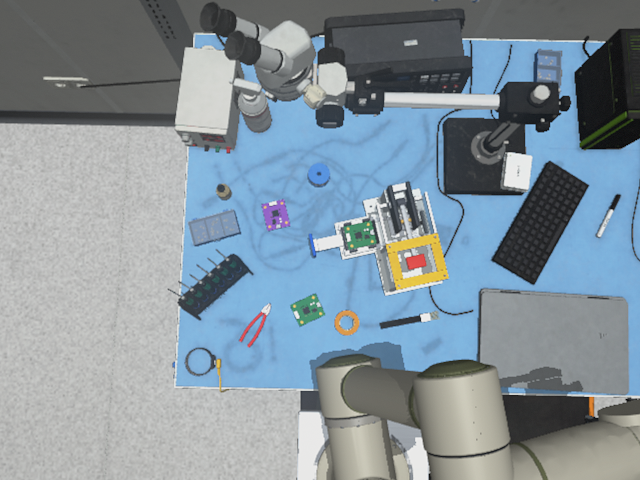

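The scene view shows the yellow window at (400,190), the red pad at (398,194), the blue push plate at (311,267) and the shuttle board at (337,236). In the top view these are at (416,262), (416,261), (312,245) and (360,235).

Possible look-alikes:
- **Board:** spare green board at top (307,309), purple board at top (275,215).
- **Blue plate:** solder reel at top (318,175), trays at top (215,228).
- **Red pad:** red cutters at top (255,325).

I choose the plate on the track and the pad inside the window.

```bash
cat > m.py <<'E'
from h import *
def masks(c,rois):
    hsv=cv2.cvtColor(c['pixels'],cv2.COLOR_RGB2HSV);H,S,V=[hsv[...,i].astype(int) for i in range(3)]
    M={'yel':(H>18)&(H<32)&(S>150)&(V>120),'red':((H<6)|(H>174))&(S>150)&(V>90),'blue':(H>106)&(H<125)&(S>170)&(V>50)}
    o={}
    for k,m in M.items():
        a=np.zeros_like(m);x0,y0,x1,y1=rois[k];a[y0:y1,x0:x1]=1
        o[k]=m&a
    return o
def ray(c,uv,z):
    R=cv2.Rodrigues(np.array(c['rvec'],float))[0];C=-R.T@np.array(c['tvec']).ravel()
    uv=np.atleast_2d(uv).astype(float)
    d=np.c_[(uv[:,0]-c['cx'])/c['fx'],(uv[:,1]-c['cy'])/c['fy'],np.ones(len(uv))]@R
    return C+d*((z-C[2])/d[:,2])[:,None]
E
python3 - <<'E'
from m import *
import pickle
d=pickle.load(open('d0.pkl','rb'))
rois={'scene':dict(yel=(355,150,440,225),red=(380,180,415,210),blue=(290,250,330,285)),'top':dict(yel=(375,225,455,305),red=(400,245,432,280),blue=(300,225,322,265))}
for n,c in d.items():
    W=pts(c)
    for k,m in masks(c,rois[n]).items():
        w=W[m];w=w[np.isfinite(w[:,0])]
        print(n,k,m.sum(),'med',np.median(w,0).round(1),'p5',np.percentile(w,5,0).round(1),'p95',np.percentile(w,95,0).round(1))
        z={'yel':146,'red':134,'blue':63}[k]
        v,u=np.nonzero(m);P=ray(c,np.c_[u,v],z)[:,:2]
        print('   rect',[np.round(q,2) for q in cv2.minAreaRect(P.astype(np.float32))])
        if k=='blue': 
            print('   3d rect xy',cv2.minAreaRect(w[:,:2].astype(np.float32)))
    if n=='scene': continue
a=d['scene']['pixels'][150:290,290:450];b=d['top']['pixels'][180:310,295:455]
cv2.imwrite('pics/crop.png',np.hstack([cv2.resize(x,(400,400*x.shape[0]//x.shape[1]),interpolation=cv2.INTER_CUBIC)[:325] for x in(a,b)])[:,:,::-1])
E
```

```text
scene yel 1033 med [ 507.9 -101.7  144.6] p5 [ 458.4 -167.6  142.5] p95 [563.6 -49.5 146.9]
   rect [array([ 511.04, -107.97]), array([107.47, 125.01]), np.float64(13.41)]
scene red 165 med [ 510.8 -106.   133.1] p5 [ 497.  -126.6  130.5] p95 [524.9 -89.6 135.3]
   rect [array([ 510.79, -106.68]), array([29.11, 43.74]), np.float64(13.46)]
scene blue 280 med [554.9 135.9  48.9] p5 [530.4 129.1  28.1] p95 [579.  142.7  62.4]
   rect [array([545.34, 146.99]), array([65.51, 34.48]), np.float64(13.36)]
   3d rect xy ((555.5780029296875, 134.9273223876953), (56.52570724487305, 11.313848495483398), 10.208229064941406)
top yel 1357 med [ 513.2 -107.8  145.6] p5 [ 461.5 -165.1  141.1] p95 [564.7 -49.3 149.8]
   rect [array([ 512.8 , -107.61]), array([105.99, 123.01]), np.float64(13.77)]
top red 209 med [ 513.6 -107.4  133.7] p5 [ 499.8 -126.3  129.6] p95 [525.9 -89.2 138.1]
   rect [array([ 513.37, -106.91]), array([27.09, 41.32]), np.float64(13.68)]
top blue 43 med [555.  135.6  62.2] p5 [532.7 128.   59.2] p95 [579.4 141.   66.7]
   rect [array([556.07, 135.16]), array([53.28,  5.27]), np.float64(12.59)]
   3d rect xy ((556.1424560546875, 135.1610107421875), (53.389129638671875, 5.298384666442871), 12.568872451782227)
```

View pics/crop.png

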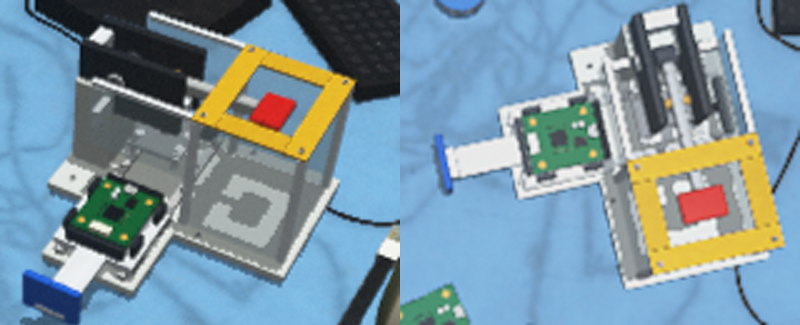

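The crop confirms the choice. On the left half are the yellow window with the red pad (272,110) and the blue plate (52,295), and on the right half the plate is at (443,165). Press yaw is about 13.5°, window centre about (512,-107.7), and press origin about (609,-84.5). Next I'll shut the gripper, align it, and travel high to a point outside the plate.

Emit:
servo_tool(commands=[[1, [0, 0, -0.025], [0, 0, 0.77]], [1, [0, 0, -0.025], [0, 0, 0.77]], [1, [0.02, -0.024, 0], [0, 0, 0]], [1, [0.02, -0.024, 0], [0, 0, 0]], [1, [0.02, -0.024, 0], [0, 0, 0]], [1, [0.02, -0.024, 0], [0, 0, 0]], [1, [0.02, -0.024, 0], [0, 0, 0]], [1, [0.02, -0.024, 0], [0, 0, 0]], [1, [0.02, -0.024, 0], [0, 0, 0]], [1, [0.02, -0.024, 0], [0, 0, 0]]], squeeze=40)

```text
time_s: 0.93
eef_pos: [313.7, -259.0, 281.1]
ee_rot: [-0.0, 0.993, 0.117, -0.0]
force: [1.1, -0.7, -0.2]
grip_width: -0.001
grip_force: 0.0
```

Emit:
servo_tool(commands=[[1, [0.02, -0.024, 0], [0, 0, 0]], [1, [0.02, -0.024, 0], [0, 0, 0]], [1, [0.02, -0.024, 0], [0, 0, 0]], [1, [0.02, -0.024, 0], [0, 0, 0]], [1, [0.02, -0.024, 0], [0, 0, 0]], [1, [0.02, -0.024, 0], [0, 0, 0]], [1, [0.02, -0.024, 0], [0, 0, 0]], [1, [0.02, -0.024, 0], [0, 0, 0]], [1, [0.02, -0.024, 0], [0, 0, 0]], [1, [0.02, -0.024, 0], [0, 0, 0]]])

```text
time_s: 1.77
eef_pos: [452.5, 21.1, 281.1]
ee_rot: [-0.0, 0.993, 0.117, -0.0]
force: [0.3, -0.9, -0.1]
grip_width: -0.001
grip_force: 0.0
```

```bash
cat > go.py <<'E'
from h import *
import sys
from scipy.spatial.transform import Rotation as Ro
s=sense();a=np.radians(13.5);ex=np.array([np.cos(a),np.sin(a),0]);ey=np.array([-np.sin(a),np.cos(a),0])
O=np.array([512.2,-107.6,0])+100*ex
def rep(s=s):
    R=Ro.from_quat(np.roll(s['ee_rot'],-1)).as_matrix();p=s['eef_pos']-O
    print('t',s['time_s'],'press xyz',[round(float(v),1) for v in(p@ex,p@ey,p[2])],'yaw',np.degrees(np.arctan2(R[1,0],R[0,0])).round(2),'tz',R[:,2].round(3),'F press',[round(float(v),2) for v in(s['force']@ex,s['force']@ey,s['force'][2])],'w',round(s['grip_width'],3),'q',s['joints'].round(2))
    return R
def to(x,y,z,s=s):
    R=Ro.from_quat(np.roll(s['ee_rot'],-1)).as_matrix();t=O+x*ex+y*ey+[0,0,z]
    print('tool shift to',(x,y,z),(R.T@(t-s['eef_pos'])).round(1))
E
python3 -c "
from go import *
rep();to(0,275,280);to(0,275,46)"
```

```text
t 1.7667 press xyz [-128.1, 139.1, 281.1] yaw 13.45 tz [-0.  0. -1.] F press [0.09, -0.97, -0.14] w -0.001 q [-0.21  0.12  1.61 -0.    1.41  1.12]
tool shift to (0, 275, 280) [ 127.9 -136.1    1.1]
tool shift to (0, 275, 46) [ 128.  -136.   235.1]
```

Emit:
servo_tool(commands=[[1, [0.0256, -0.0272, 0], [0, 0, 0]], [1, [0.0256, -0.0272, 0], [0, 0, 0]], [1, [0.0256, -0.0272, 0], [0, 0, 0]], [1, [0.0256, -0.0272, 0], [0, 0, 0]], [1, [0.0256, -0.0272, 0], [0, 0, 0]], [1, [0, 0, 0.03], [0, 0, 0]], [1, [0, 0, 0.03], [0, 0, 0]], [1, [0, 0, 0.03], [0, 0, 0]], [1, [0, 0, 0.03], [0, 0, 0]], [1, [0, 0, 0.03], [0, 0, 0]]])

```text
time_s: 2.6
eef_pos: [544.6, 181.5, 129.6]
ee_rot: [0.0, 0.993, 0.117, -0.0]
force: [0.8, -0.1, 0.1]
grip_width: -0.001
grip_force: 0.0
```

Emit:
servo_tool(commands=[[1, [0, 0, 0.03], [0, 0, 0]], [1, [0, 0, 0.03], [0, 0, 0]], [1, [0, 0, 0.028], [0, 0, 0]], [1, [0, 0, 0], [0, 0, 0]], [1, [0, 0, 0], [0, 0, 0]]])

```text
time_s: 3.02
eef_pos: [544.5, 181.4, 42.8]
ee_rot: [-0.0, 0.993, 0.117, -0.001]
force: [0.2, -0.4, 0.2]
grip_width: -0.001
grip_force: 0.0
```

```bash
python3 -c "
from go import *
rep();to(0,245,43);cap('scene','s1.png')"; python3 -c "
import cv2;a=cv2.imread('pics/s1.png')[140:320,220:460];cv2.imwrite('pics/s1c.png',cv2.resize(a,None,fx=3,fy=3))"
```

```text
t 3.0167 press xyz [-1.1, 273.4, 42.8] yaw 13.44 tz [-0.003 -0.    -1.   ] F press [0.06, -0.42, 0.21] w -0.001 q [0.12 0.63 1.55 0.   0.97 1.45]
tool shift to (0, 245, 43) [ 1.1 28.4 -0.2]
```

View pics/s1c.png

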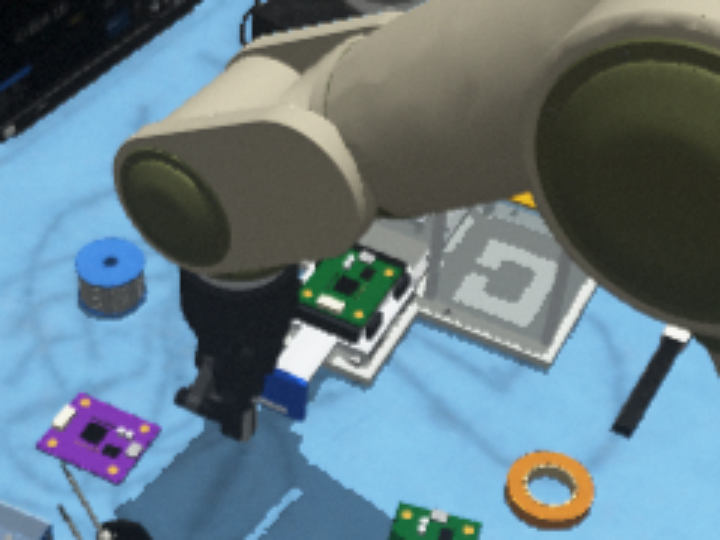

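The gripper is down beside the blue plate (285,390), with the fingertip at (240,430). Before pushing I'll check how high the arm's underside is, because the forearm passes over the guard.

```bash
python3 -c "
from go import *
c=cap('scene');W=pts(c);D=W-O;x=D@ex;y=D@ey;z=D[...,2]
hsv=cv2.cvtColor(c['pixels'],cv2.COLOR_RGB2HSV)
for y0 in range(-200,320,40):
    m=(x>-250)&(x<120)&(y>=y0)&(y<y0+40)&(z>160)
    if m.sum()>20: print('wrist',y0,m.sum(),'zmin',np.percentile(z[m],1).round(),'x',np.percentile(x[m],[1,99]).round())
print(np.nanmin(np.where((abs(x)<45)&(abs(y-273)<60)&(z>15),z,np.nan)))
for z0 in range(30,240,15):
    m=(abs(x)<70)&(y>235)&(y<340)&(z>=z0)&(z<z0+15)
    if m.sum()>8: print(z0,'y',np.percentile(y[m],[2,98]).round(),'x',np.percentile(x[m],[2,98]).round())
"
```

```text
wrist 200 503 zmin 325.0 x [-73.  30.]
wrist 240 448 zmin 177.0 x [-68.  27.]
wrist 280 2799 zmin 166.0 x [-245.   24.]
19.82861839048992
45 y [266. 287.] x [-12.   5.]
60 y [266. 287.] x [-13.   5.]
75 y [262. 293.] x [-15.  -7.]
90 y [239. 308.] x [-15.   7.]
105 y [237. 322.] x [-18.   6.]
120 y [259. 334.] x [-19.  11.]
135 y [265. 334.] x [-20.   8.]
150 y [285. 315.] x [-20.   7.]
165 y [269. 311.] x [-38.  19.]
180 y [266. 311.] x [-38.  24.]
195 y [267. 311.] x [-38.  23.]
210 y [266. 311.] x [-38.  18.]
225 y [284. 312.] x [-38.  -4.]
```

Clearances are fine: the tip is about ±11 mm and the body stays more than 30 mm from the guard at home. Pushing now.

Emit:
servo_tool(commands=[[1, [0.001, 0.015, 0], [0, 0, 0]], [1, [0, 0.008, 0], [0, 0, 0]], [1, [0, 0.004, 0], [0, 0, 0]], [1, [0, 0.003, 0], [0, 0, 0]], [1, [0, 0.003, 0], [0, 0, 0]], [1, [0, 0.004, 0], [0, 0, 0]], [1, [0, 0.005, 0], [0, 0, 0]], [1, [0, 0.006, 0], [0, 0, 0]], [1, [0, 0.006, 0], [0, 0, 0]], [1, [0, 0.006, 0], [0, 0, 0]]])

```text
time_s: 3.95
eef_pos: [560.2, 122.8, 43.4]
ee_rot: [-0.0, 0.993, 0.117, 0.0]
force: [-0.3, 4.3, 3.1]
grip_width: -0.002
grip_force: 1.7
```

```bash
python3 -c "
from go import *
rep();to(0,136,43)"
```

```text
t 3.95 press xyz [0.5, 212.9, 43.4] yaw 13.44 tz [ 0.  0. -1.] F press [0.68, 4.25, 3.13] w -0.002 q [0.01 0.63 1.55 0.   0.96 1.35]
tool shift to (0, 136, 43) [-0.4 76.9  0.4]
```

Contact made: about 3 to 4 N resisting, and the shuttle is sliding.

Emit:
servo_tool(commands=[[1, [0, 0.007, 0], [0, 0, 0]], [1, [0, 0.007, 0], [0, 0, 0]], [1, [0, 0.007, 0], [0, 0, 0]], [1, [0, 0.007, 0], [0, 0, 0]], [1, [0, 0.007, 0], [0, 0, 0]], [1, [0, 0.007, 0], [0, 0, 0]], [1, [0, 0.007, 0], [0, 0, 0]], [1, [0, 0.006, 0], [0, 0, 0]], [1, [0, 0.004, 0], [0, 0, 0]], [1, [0, 0.003, 0], [0, 0, 0]]])

```text
time_s: 4.78
eef_pos: [574.4, 62.4, 43.2]
ee_rot: [0.0, 0.993, 0.117, -0.0]
force: [1.7, 3.7, 1.1]
grip_width: 0.0
grip_force: 1.4
```

Emit:
servo_tool(commands=[[1, [0, 0.003, 0], [0, 0, 0]], [1, [0, 0.002, 0], [0, 0, 0]], [1, [0, 0.002, 0], [0, 0, 0]], [1, [0, 0.0015, 0], [0, 0, 0]], [1, [0, 0.001, 0], [0, 0, 0]]])

```text
time_s: 5.2
eef_pos: [576.5, 53.7, 43.2]
ee_rot: [-0.0, 0.993, 0.117, -0.0]
force: [1.3, 3.6, 0.1]
grip_width: 0.0
grip_force: 1.3
```

```bash
python3 -c "
from go import *
rep();to(0,136,43)"
```

```text
t 5.2 press xyz [0.2, 141.8, 43.2] yaw 13.44 tz [-0.  0. -1.] F press [2.13, 3.23, 0.1] w 0.0 q [-0.11  0.64  1.53 -0.    0.97  1.23]
tool shift to (0, 136, 43) [-0.2  5.8  0.2]
```

Emit:
servo_tool(commands=[[1, [0, 0.0015, 0], [0, 0, 0]], [1, [0, 0.0015, 0], [0, 0, 0]], [1, [0, 0.001, 0], [0, 0, 0]], [1, [0, 0.001, 0], [0, 0, 0]]])

```text
time_s: 5.53
eef_pos: [577.6, 49.0, 43.2]
ee_rot: [-0.0, 0.993, 0.117, -0.0]
force: [-0.1, 9.2, 1.1]
grip_width: 0.002
grip_force: 4.6
```

Emit:
servo_tool(commands=[[1, [0, 0.001, 0], [0, 0, 0]], [1, [0, 0.001, 0], [0, 0, 0]], [1, [0, 0.001, 0], [0, 0, 0]]])

```text
time_s: 5.78
eef_pos: [577.7, 48.7, 43.2]
ee_rot: [-0.002, 0.993, 0.117, -0.001]
force: [-2.2, 23.2, 5.1]
grip_width: -0.001
grip_force: 11.5
```

```bash
python3 -c "
from go import *
rep();to(0,136,43)"
```

```text
t 5.7833 press xyz [0.1, 136.7, 43.2] yaw 13.42 tz [-0.002  0.005 -1.   ] F press [3.25, 23.06, 5.14] w -0.001 q [-0.12  0.64  1.53  0.01  0.98  1.21]
tool shift to (0, 136, 43) [-0.1  0.7  0.2]
```

Hard stop reached: 23 N at y = 136.7, as expected. I'll back off, rise, and look.

Emit:
servo_tool(commands=[[1, [0, 0, 0], [0, 0, 0]], [1, [0, 0, 0], [0, 0, 0]], [1, [0, -0.003, 0], [0, 0, 0]], [1, [0, -0.01, 0], [0, 0, 0]], [1, [0, -0.02, 0], [0, 0, 0]], [1, [0, -0.02, 0], [0, 0, 0]], [1, [0, 0, -0.03], [0, 0, 0]], [1, [0, 0, -0.04], [0, 0, 0]], [1, [0, 0, -0.04], [0, 0, 0]], [1, [0, 0, -0.04], [0, 0, 0]]])

```text
time_s: 6.62
eef_pos: [565.4, 97.6, 195.0]
ee_rot: [0.0, 0.993, 0.117, -0.001]
force: [1.1, -0.3, 1.4]
grip_width: -0.0
grip_force: 0.0
```

```bash
python3 -c "
from go import *
from m import ray,masks
rep();to(-100,0,190)
for n in('scene','top'):
    c=cap(n,n+'2.png');p=c['pixels']
    W=pts(c);D=W-O;x=D@ex;y=D@ey;z=D[...,2]
    hsv=cv2.cvtColor(p,cv2.COLOR_RGB2HSV);H,S,V=[hsv[...,i].astype(int) for i in range(3)]
    b=(H>106)&(H<125)&(S>170)&(abs(x)<45)&(y>80)&(y<260)&(z>20)&(z<75)
    print(n,'blue y',b.sum(),np.percentile(y[b],[5,50,95]).round(1) if b.sum() else '')
    g=(H>50)&(H<85)&(S>120)&(abs(x)<70)&(abs(y)<80)&(z<100)
    if g.sum(): print('green',g.sum(),np.percentile(x[g],[3,50,97]).round(1),np.percentile(y[g],[3,50,97]).round(1),np.median(z[g]))
a=cv2.imread('pics/scene2.png')[130:310,260:500];b=cv2.imread('pics/top2.png')[170:310,290:477]
cv2.imwrite('pics/c2.png',np.hstack([cv2.resize(a,(400,300)),cv2.resize(b,(400,300))]))
"
```

```text
t 6.6167 press xyz [-0.3, 187.1, 195.0] yaw 13.44 tz [-0.001 -0.001 -1.   ] F press [1.05, -0.55, 1.39] w -0.0 q [-0.03  0.45  1.4  -0.    1.29  1.3 ]
tool shift to (-100, 0, 190) [-99.5 187.2   5.2]
scene blue y 238 [119.  122.7 125.1]
green 25 [-40.4 -11.2  25.4] [30.6 34.4 60.1] 44.02705326402806
top blue y 0 
green 6 [-26.7 -26.4 -26.2] [-26.8   6.8  29.5] 44.439736650826006
```

View pics/c2.png

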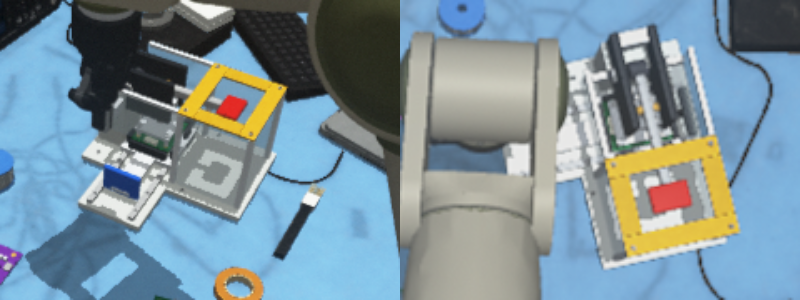

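The shuttle is home: plate at (122,180) in the left half, outer face at y of about 125, and the board inside under the head. I'll go above the window next.

Emit:
servo_tool(commands=[[1, [0, 0, -0.035], [0, 0, 0]], [1, [-0.0125, 0.0234, 0], [0, 0, 0]], [1, [-0.0125, 0.0234, 0], [0, 0, 0]], [1, [-0.0125, 0.0234, 0], [0, 0, 0]], [1, [-0.0125, 0.0234, 0], [0, 0, 0]], [1, [-0.0125, 0.0234, 0], [0, 0, 0]], [1, [-0.0125, 0.0234, 0], [0, 0, 0]], [1, [-0.0125, 0.0234, 0], [0, 0, 0]], [1, [-0.012, 0.0234, 0], [0, 0, 0]], [1, [0, 0, 0], [0, 0, 0]]])

```text
time_s: 7.55
eef_pos: [511.7, -111.2, 227.7]
ee_rot: [0.001, 0.993, 0.115, -0.001]
force: [-0.0, 0.5, 0.3]
grip_width: -0.0
grip_force: 0.0
```

Emit:
servo_tool(commands=[[1, [0, 0, 0.03], [0, 0, 0]], [1, [0, 0, 0.03], [0, 0, 0]], [1, [0, 0, 0], [0, 0, 0]]])

```text
time_s: 7.8
eef_pos: [510.3, -106.3, 163.2]
ee_rot: [-0.002, 0.993, 0.117, -0.004]
force: [-0.1, -0.5, -1.2]
grip_width: -0.0
grip_force: 0.0
```

```bash
python3 -c "
from go import *
rep();to(-100,0,134);to(-100,0,112)
c=cap('scene','s3.png');t=cap('top','t3.png');W=pts(c);D=W-O;x=D@ex;y=D@ey;z=D[...,2]
V=c['pixels'].max(-1)
for z0 in range(160,260,12):
    m=(abs(x+100)<70)&(abs(y)<75)&(z>=z0)&(z<z0+12)
    if m.sum()>5: print(z0,m.sum(),'y',np.percentile(y[m],[2,98]).round(),'x',np.percentile(x[m],[2,98]).round())
a=c['pixels'][120:270,320:520];b=t['pixels'][190:330,350:537]
cv2.imwrite('pics/c3.png',np.hstack([cv2.resize(a,(400,300)),cv2.resize(b,(400,300))])[:,:,::-1])
"
```

```text
t 7.8 press xyz [-101.5, 1.7, 163.2] yaw 13.42 tz [-0.009  0.004 -1.   ] F press [-0.22, -0.44, -1.19] w -0.0 q [-0.43  0.37  1.6  -0.    1.18  0.91]
tool shift to (-100, 0, 134) [ 1.7  1.9 29.1]
tool shift to (-100, 0, 112) [ 1.9  2.  51.1]
160 25 y [-4. 14.] x [-114.  -92.]
172 51 y [-2. 17.] x [-114.  -93.]
184 46 y [-2. 17.] x [-114.  -92.]
196 13 y [-9. 17.] x [-115. -103.]
208 57 y [-30.  37.] x [-116.  -92.]
220 60 y [-42.  49.] x [-119.  -93.]
232 86 y [-42.  58.] x [-120.  -86.]
244 126 y [-8. 64.] x [-119.  -86.]
256 155 y [-11.  60.] x [-121.  -84.]
```

View pics/c3.png

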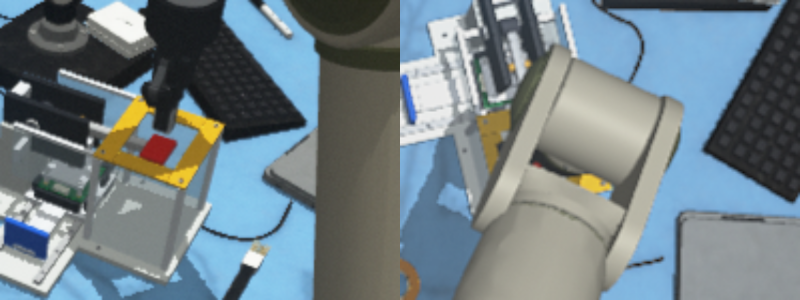

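The fingertips (167,130) hang over the red pad (158,148), centred in the window opening. I'll descend gently.

Emit:
servo_tool(commands=[[1, [0, 0, 0], [0, 0, 0]], [1, [0, 0, 0.006], [0, 0, 0]], [1, [0, 0, 0.006], [0, 0, 0]], [1, [0, 0, 0.006], [0, 0, 0]], [1, [0, 0, 0.004], [0, 0, 0]], [1, [0, 0, 0.004], [0, 0, 0]], [1, [0, 0, 0.003], [0, 0, 0]], [1, [0, 0, 0], [0, 0, 0]]])

```text
time_s: 8.57
eef_pos: [512.6, -107.6, 138.6]
ee_rot: [-0.0, 0.993, 0.117, -0.0]
force: [0.7, -0.5, -0.0]
grip_width: 0.0
grip_force: 0.0
```

```bash
python3 -c "
from go import *
rep();to(-100,0,134);to(-100,0,112)"
```

```text
t 8.5667 press xyz [-99.6, -0.1, 138.6] yaw 13.43 tz [-0.001  0.    -1.   ] F press [0.59, -0.67, -0.03] w 0.0 q [-0.43  0.4   1.63  0.    1.11  0.91]
tool shift to (-100, 0, 134) [-0.4 -0.1  4.6]
tool shift to (-100, 0, 112) [-0.4 -0.  26.6]
```

Emit:
servo_tool(commands=[[1, [0, 0, 0.003], [0, 0, 0]], [1, [0, 0, 0.003], [0, 0, 0]], [1, [0, 0, 0.003], [0, 0, 0]], [1, [0, 0, 0.003], [0, 0, 0]], [1, [0, 0, 0.003], [0, 0, 0]], [1, [0, 0, 0.003], [0, 0, 0]], [1, [0, 0, 0.003], [0, 0, 0]], [1, [0, 0, 0.002], [0, 0, 0]], [1, [0, 0, 0.001], [0, 0, 0]], [1, [0, 0, 0.001], [0, 0, 0]]])

```text
time_s: 9.4
eef_pos: [513.1, -107.8, 114.5]
ee_rot: [0.0, 0.993, 0.117, 0.0]
force: [-1.2, -1.0, 5.7]
grip_width: 0.0
grip_force: 2.8
```

```bash
python3 -c "
from go import *
rep();to(-100,0,112)"
```

```text
t 9.4 press xyz [-99.2, -0.4, 114.5] yaw 13.44 tz [ 0.001 -0.    -1.   ] F press [-1.43, -0.69, 5.68] w 0.0 q [-0.43  0.43  1.65  0.    1.05  0.91]
tool shift to (-100, 0, 112) [-0.8 -0.4  2.5]
```

Emit:
servo_tool(commands=[[1, [0, 0, 0.001], [0, 0, 0]], [1, [0, 0, 0.001], [0, 0, 0]], [1, [0, 0, 0.0005], [0, 0, 0]], [1, [0, 0, 0.0005], [0, 0, 0]], [1, [0, 0, 0], [0, 0, 0]]])

```text
time_s: 9.82
eef_pos: [513.3, -107.8, 112.2]
ee_rot: [0.0, 0.993, 0.117, 0.001]
force: [-3.1, -0.1, 11.8]
grip_width: -0.0
grip_force: 5.8
```

```bash
python3 -c "
from go import *
rep()"
```

```text
t 9.8167 press xyz [-99.0, -0.4, 112.2] yaw 13.44 tz [ 0.001 -0.001 -1.   ] F press [-3.04, 0.61, 11.82] w -0.0 q [-0.43  0.44  1.65  0.    1.05  0.91]
```

Emit:
servo_tool(commands=[[1, [0, 0, 0.0005], [0, 0, 0]], [1, [0, 0, 0.0005], [0, 0, 0]], [1, [0, 0, 0], [0, 0, 0]], [1, [0, 0, 0], [0, 0, 0]], [1, [0, 0, 0], [0, 0, 0]], [1, [0, 0, 0], [0, 0, 0]]])

```text
time_s: 10.32
eef_pos: [513.3, -107.8, 111.8]
ee_rot: [0.0, 0.993, 0.117, 0.001]
force: [-5.7, 1.1, 15.8]
grip_width: 0.005
grip_force: 8.4
```

```bash
python3 -c "
from go import *
rep()
c=cap('scene');W=pts(c);D=W-O;x=D@ex;y=D@ey;z=D[...,2];hsv=cv2.cvtColor(c['pixels'],cv2.COLOR_RGB2HSV);H,S=[hsv[...,i].astype(int) for i in(0,1)]
b=(H>106)&(H<125)&(S>170)&(abs(x)<45)&(y>80)&(y<260)&(z>20)&(z<75);print('blue y',b.sum(),np.percentile(y[b],[5,50,95]).round(1))
r=((H<6)|(H>174))&(S>150)&(abs(x+100)<30)&(abs(y)<40);print('red z',r.sum(),np.percentile(z[r],[10,50,90]))
"
```

```text
t 10.3167 press xyz [-98.9, -0.4, 111.8] yaw 13.45 tz [ 0.002 -0.001 -1.   ] F press [-5.28, 2.41, 15.77] w 0.005 q [-0.43  0.44  1.66  0.    1.05  0.91]
blue y 237 [118.9 122.6 125. ]
red z 12 [106.22182227 108.62408509 111.60093257]
```

The lever is on its stop (16 N, tip z = 111.8) and the shuttle is still home. Handing in.

```bash
python3 -c "
from rig import *
print(finish_job())"
```

```text
the job is handed in; nothing more can be done
None
```

I pushed the shuttle home onto its hard stop and pressed the red pad onto its stop through the window (about 16 N, tip at 111.8 mm). I handed the job in at about 10 s with the fingers still holding the pad down; the hand-in gave no verdict.

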